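# Tip the drying pan down and push it onto the slate

### The job

The empty aluminium pan has been left standing on its long side to dry. Without gripping or lifting it, push its upper edge gently with the fingertips so that it tips over right there onto its base, open side up; then push it along the counter until it sits in the middle of the round dark slate inlay. Leave the canister, shaker, spoon rest and tongs where they are.

Things in the scene. Friction and masses are not known exactly. Their poses are not given: they have to be found in the camera images.
- pan: empty aluminium pan, 150 mm long (its x) by 110 wide (y) by 40 deep (z, from base out through the mouth), straight walls and base 3 mm thick, 0.2 kg, a wire loop handle 23 mm out from each short wall. Origin: centre of the base's underside. At the start it stands on a long wall, y up, z level, mouth to world -y within 35 degrees, origin 55 mm up; lying on its base: z up, origin at height 0
- pan_edge (a point): middle of the rim edge of the pan's +y long wall, its upper wall at the start (110 mm above the counter then, on the mouth side). Pushed about 25 mm or more towards the base side, against z, the pan overbalances and falls onto its base, pivoting on the base's lower long edge
- slate: round dark slate disc, 230 mm in diameter, inlaid flush in the pale tile counter (no step; the pan slides over it). Origin: its centre, at counter height.
- canister_center (a point): clear acrylic canister with white lid and steel clips, 88 mm in diameter, 119 mm high, loose; point 60 mm above its foot on its axis. Leave alone.
- shaker_center (a point): amber glass spice shaker with steel cap, 54 mm in diameter, 100 mm high, loose; point on its axis half-way up. Leave alone.
- spoon_rest: blue ceramic spoon rest, a dish 100 mm across and 16 mm high with a handle reaching 102 mm along its -x axis, loose. Origin: under the centre of the dish. Leave alone.
- tongs: stainless tongs lying flat, 270 mm long along their x axis, 60 mm wide, 20 mm high, loose. Origin: underneath, at mid length. Leave alone.
Not all that is in view belongs to the job. Of the things that look like the pan, the middle-sized one is meant.

How it is judged:
On the way, in this order (a step that is already met when the one before it is completed fails the run):
1. the pan has tipped over onto its base, open side up (angle between pan's own z axis and vertical below 0.08 rad and height (world z) of pan below 0.006 m), for 0.2 s.
2. the pan sits in the middle of the slate (horizontal distance between pan and slate below 0.03 m and angle between pan's own z axis and vertical below 0.08 rad), for 0.2 s.
At the end, for the whole second after the job is handed in: The pan lies at rest flat on its base, open side up, its centre within 30 mm of the slate's centre (any heading), and the bystanders are where they were (all of step 2 and height (world z) of pan below 0.006 m and linear speed of pan below 0.02 m/s); the robot touches nothing.
It fails at once if the pan is lifted off the counter (height (world z) of pan above 0.068 m or (angle between pan's own z axis and vertical below 0.25 rad and height (world z) of pan above 0.025 m)).
It fails at once if the pan is gripped or pushed hard (more than 15 N from the fingers) (contact force between the fingers and pan above 15 N).
It fails at once if a bystander is moved by more than 20 mm (distance of any of canister_center, shaker_center, spoon_rest, tongs from where it was at the start of the episode above 0.02 m).
It also fails if it takes over 61 s, if anything falls off the work surface, if the arm or the gripper's body presses on something with over 40 N, if the wrist force passes 120 N, or if a joint passes its speed limit or range.

### The arm

A 6-joint arm with a two-finger parallel gripper is mounted at the origin on the work surface. World frame = base frame: x ahead of the robot, y to its left, z up, the work surface at z = 0. Lengths are in m, angles in rad, forces in N, time in s.
With the tool pointing down it reaches from about 0.325 to 0.75 m from the base axis. Payload 7.6 kg.
Tool frame: the origin (TCP) lies at the very end of the fingers, on their centre line; the grasp point (between the pads) lies 19 mm behind it; z points along the fingers, y is the direction in which the jaws open and shut (so a half turn about z gives the same grasp; the last joint's range is limited). The gripper opens to 85 mm and grips with 20 to 120 N. Pads are 22 mm wide; open, the fingers measure 114 mm over their backs; the gripper's body (76 mm by 85 mm) begins 54 mm behind the grasp point. The pads swing forward as they close: fully open they stand 13 mm farther back than shut.
Start: joints at [1.054, 0.052, 1.401, -0, 1.689, -0.07], TCP at [0.227, 0.473, 0.209] pointing down, gripper open.
Joint ranges: [-2.9, 2.9], [-0.91, 2.17], [0.12, 2.37], [-1.06, 4.2], [0.26, 2.73], [-2.93, 2.93]. Speed limits (rad/s): [2.57, 2.57, 3.01, 3.14, 3.14, 3.14].

### API

Orientations are given as [roll, pitch, yaw] about the fixed x, y, z axes, in that order (R = Rz(yaw) Ry(pitch) Rx(roll)).
In Python, from workcell import r, eyes gives the robot as it stands.
- The arm moves only by the shell command python3 -m pendant 'ROWS'. ROWS is JSON, a list that holds one entry, the list of rows, each a list of 7 numbers: the opening, from 0 (shut) to 1 (fully open), then the shift along the world's x, y, z in mm, then the turn, a rotation vector about the world's x, y, z in units of 8 degrees (1.0 is 8 degrees). In form: [[[grip, x, y, z, rx, ry, rz], ...]]. A call has 1 to 10 rows; each row shifts and turns the pose as measured when the row begins; what a row does not reach is not made up. A row lasts 1/8 s, in which the tool goes at most 62.5 mm and 10.7 degrees, less where a joint would pass 70% of its speed; a pose out of reach is approached as far as the arm can. A call with a gripper value outside its range is refused whole. The fingers move at their own pace and stop on an object; the grip force is fixed at half the most. Time passes only in rows, so rows that do not move let the fingers close. It gives the time, the measured TCP pose, the force and the opening at its end, in the units of the state.
- r.sense(): the state, without advancing time (a new reading comes with each control period).
- eyes.get_image(name): name is "scene" or "top" or "wrist"; returns the picture (400x640x3 uint8, red, green, blue); there is no depth.
- eyes.get_calibration(name): a dict with "fx", "fy", "cx", "cy" (pixels), "world_from_camera" (4x4, takes a point from camera to world coordinates). Camera axes: x right, y down, z forward; pixel columns grow to the right and rows downward; lengths in m; the calibration is good to about 2 mm. A picture is of the moment at which its call begins: read the wrist's pose just before it. get_calibration takes no time and is no camera call; for the wrist camera it gives the pose at the moment of the call.
- r.close_job(): hands the job in, once; it reports no verdict.
The state is a dict: "time": time; "joint_pos": joint angles; "dq": joint speeds; "joint_torque": joint torques, N m; "tcp_pos": TCP position; "eef_rot": TCP orientation; "force": force on the tool from outside, world axes, zero at the start; "wrist_torque": the same for the moment, N m; "gripper_width": opening from 0.0 (shut) to 1.0 (fully open).
Only numpy, scipy, OpenCV 4.12 (cv2) and the standard library are available. Lean on these libraries where they do the work, as an engineer would, in place of code of your own. Each camera call takes 0.05 s, during which the arm holds its last target.

## Working session

There is one attempt and no reset: what is moved stays moved. The work goes in short steps, Python scripts to look and compute and a shell command to move; the robot and the scene stay as the last step left them, time stands still between calls to the robot, and variables do not carry over. Pictures are saved under pics/ and viewed, and the job is handed in when it is done.

```bash
mkdir -p pics; ls; python3 - <<'E'
from workcell import r, eyes
import cv2
for n in("scene","top","wrist"):
    c=eyes.get_calibration(n);print(n,c)
    cv2.imwrite(f"pics/{n}0.png",eyes.get_image(n)[:,:,::-1])
print(r.sense())
E
```

```text
pics
scene {'fx': 387.8947392127389, 'fy': 387.8947392127389, 'cx': 317.8188680386284, 'cy': 201.41298531351816, 'world_from_camera': array([[ 0.71760635,  0.52219656, -0.46081654,  1.07293822],
       [ 0.69642315, -0.53234657,  0.48125037, -0.52883612],
       [ 0.00599318, -0.66627163, -0.74568505,  0.92653543],
       [ 0.        ,  0.        ,  0.        ,  1.        ]])}
top {'fx': 375.9905605330603, 'fy': 375.9905605330603, 'cx': 315.5716128504844, 'cy': 199.016793824298, 'world_from_camera': array([[-0.00728221, -0.98831963,  0.15222117,  0.40241716],
       [-0.99991111,  0.00549665, -0.01214758, -0.00171396],
       [ 0.01116899, -0.1522961 , -0.9882718 ,  1.05758418],
       [ 0.        ,  0.        ,  0.        ,  1.        ]])}
wrist {'fx': 337.00037152481457, 'fy': 337.00037152481457, 'cx': 319.18894837216783, 'cy': 198.47999226807204, 'world_from_camera': array([[ 0.43222549,  0.85247372,  0.29405729,  0.15090109],
       [ 0.90176197, -0.4076769 , -0.14361373,  0.50961973],
       [-0.00254656,  0.32724319, -0.94493672,  0.37348844],
       [ 0.        ,  0.        ,  0.        ,  1.        ]])}
{'time': 0.15, 'joint_pos': array([ 1.05370915e+00,  5.26854645e-02,  1.40147083e+00, -9.38931707e-06,
        1.68862658e+00, -7.03464070e-02]), 'dq': array([ 0.00043389, -0.00165635, -0.00330252,  0.00044516, -0.00283668,
       -0.00081981]), 'joint_torque': array([ 5.99976029e-04, -3.81950569e+01, -3.60425878e+01, -1.71705193e-05,
        4.57785762e-03,  5.39644617e-06]), 'tcp_pos': array([0.22669256, 0.47325273, 0.20847982]), 'eef_rot': array([-3.14040472e+00, -7.43561947e-05,  2.69485074e+00]), 'force': array([-0.22875307,  0.21450469,  0.14799114]), 'wrist_torque': array([ 0.01469941, -0.02976283, -0.00127836]), 'gripper_width': 1.0002288581582968}
```

View pics/scene0.png

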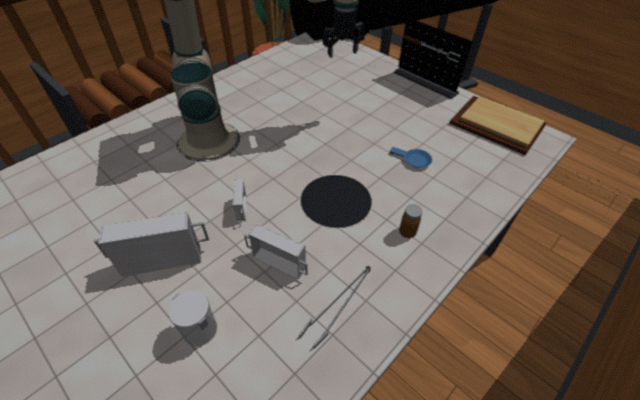

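View pics/top0.png

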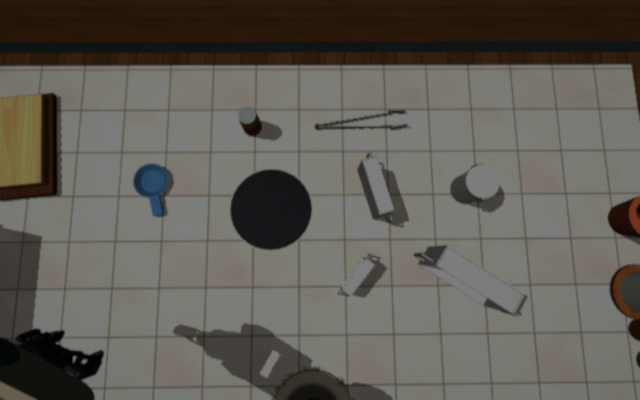

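View pics/wrist0.png

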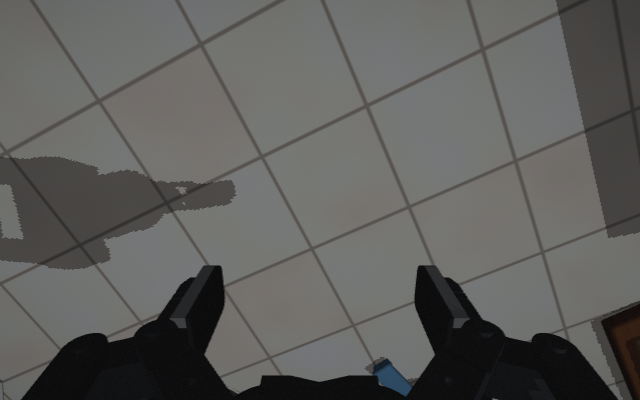

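```bash
python3 - <<'E'
import cv2
a=cv2.imread("pics/top0.png")[140:320,320:480];b=cv2.imread("pics/scene0.png")[215:285,235:325]
cv2.imwrite("pics/topz.png",cv2.convertScaleAbs(cv2.resize(a,None,fx=3.3,fy=3.3,interpolation=2)[:594],alpha=1.5))
cv2.imwrite("pics/scz.png",cv2.resize(b,None,fx=8,fy=8,interpolation=2))
E
```

```text
(no output)
```

View pics/topz.png

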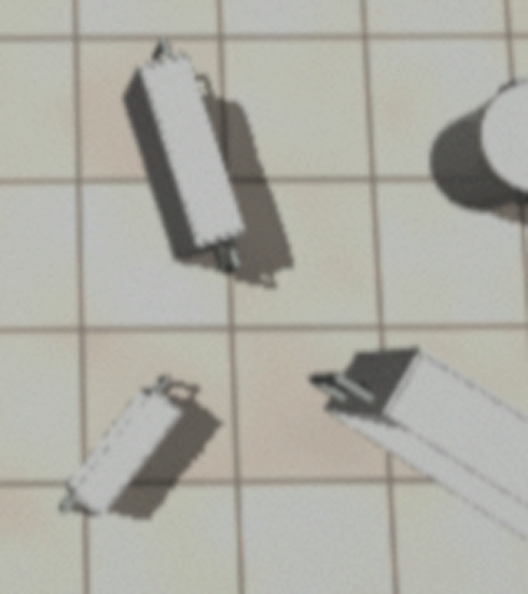

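View pics/scz.png

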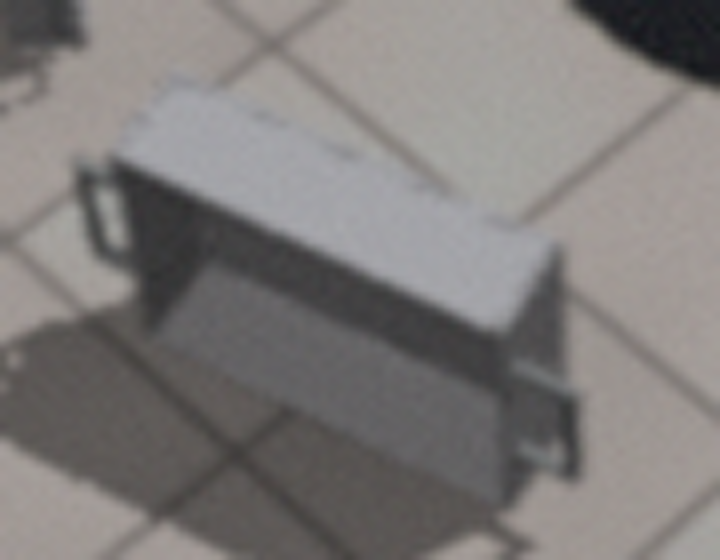

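```bash
cat >h.py <<'E'
import numpy as np,cv2
from workcell import r,eyes
def pt(n,u,v,z,c=None):
    c=c or eyes.get_calibration(n);M=c["world_from_camera"]
    d=M[:3,:3]@[(u-c["cx"])/c["fx"],(v-c["cy"])/c["fy"],1];o=M[:3,3]
    return o+d*(z-o[2])/d[2]
def big(m):
    cs,_=cv2.findContours(m.astype(np.uint8),0,2);return max(cs,key=cv2.contourArea)
E
python3 - <<'E'
from h import *
a=cv2.imread("pics/top0.png");g=a.max(2)
s=np.zeros_like(g);s[150:270,215:330]=g[150:270,215:330]<50
s=s&(g<60)
M=cv2.fitEllipse(big(s>0));print("slate top",M,pt("top",*M[0],0))
b=cv2.imread("pics/scene0.png");gb=b.max(2);s=np.zeros_like(gb);s[170:230,295:378]=gb[170:230,295:378]<50
M=cv2.fitEllipse(big(s>0));print("slate scene",M,pt("scene",*M[0],0))
for p in [(140,70),(190,55),(243,232),(195,250)]:
    print("top",pt("top",p[0]/3.3+320,p[1]/3.3+140,.11))
for p in [(178,80),(118,155),(498,330),(555,240)]:
    print("scene",pt("scene",p[0]/8+235-.5,p[1]/8+215-.5,.11))
for p in [(160,390),(183,405),(105,513),(70,480)]:
    print("small",pt("top",p[0]/3.3+320,p[1]/3.3+140,.08))
# base lower: 
for p in [(505,505)]: print("low rim",pt("scene",p[0]/8+235-.5,p[1]/8+215-.5,0))
for n,p in dict(can=(481,182),shak=(247,115),).items(): print(n,pt("top",*p,.11))
for p in [(318,127),(405,112),(408,127)]: print("tongs",pt("top",*p,.01))
print("spoon",pt("top",151,180,.01),pt("top",158,213,.01))
E
```

```text
slate top ((270.58953857421875, 209.18338012695312), (77.5597915649414, 79.25054931640625), 64.84478759765625) [0.53690653 0.11282886 0.        ]
slate scene ((335.5845947265625, 200.91864013671875), (50.17265319824219, 68.32675170898438), 93.37435150146484) [ 5.39567403e-01  1.10570205e-01 -1.11022302e-16]
top [ 0.64691519 -0.13562509  0.11      ]
top [ 0.65888694 -0.17539886  0.11      ]
top [ 0.51821233 -0.21178295  0.11      ]
top [ 0.50449349 -0.17424125  0.11      ]
scene [ 0.50934447 -0.17583487  0.11      ]
scene [ 0.51945894 -0.20976129  0.11      ]
scene [ 0.6578878  -0.17000764  0.11      ]
scene [ 0.64609437 -0.13338707  0.11      ]
small [ 0.39823527 -0.14873909  0.08      ]
small [ 0.38657333 -0.16633719  0.08      ]
small [ 0.30527883 -0.10376495  0.08      ]
small [ 0.33025091 -0.07731131  0.08      ]
low rim [ 0.65497281 -0.1691686   0.        ]
can [ 0.5904338  -0.44067263  0.11      ]
shak [0.77340739 0.16573369 0.11      ]
tongs [ 0.77542418 -0.02318766  0.01      ]
tongs [ 0.82042767 -0.27866043  0.01      ]
tongs [ 0.77455752 -0.28542585  0.01      ]
spoon [0.62076166 0.45033133 0.01      ] [0.52674582 0.42535213 0.01      ]
```

```bash
python3 -m pendant '[[[1,27,-51,0,0,0,-0.6],[1,27,-51,0,0,0,-0.6],[1,27,-51,0,0,0,-0.6],[1,27,-51,0,0,0,-0.6],[1,27,-51,0,0,0,-0.6],[1,27,-51,0,0,0,-0.6],[1,27,-51,0,0,0,-0.6],[1,27,-51,0,0,0,-0.6],[1,27,-51,0,0,0,-0.6],[1,27,-51,0,0,0,-0.6]]]'; python3 -c "
from h import *
s=r.sense();print(s['tcp_pos'],s['eef_rot'],s['force'],s['joint_pos'])"
```

```text
time: 1.4
tcp_pos: [0.4994, -0.0518, 0.2057]
eef_rot: [-3.139, -0.001, 1.837]
force: [0.5, 0.6, 0.3]
gripper_width: 1.0
[ 0.49944091 -0.05178335  0.20571467] [-3.13855897e+00 -5.97672067e-04  1.83716090e+00] [0.46912293 0.56536398 0.31838745] [-1.76409524e-01 -9.12374929e-03  1.46969777e+00 -7.64632947e-04
  1.68401580e+00 -4.42860253e-01]
```

```bash
python3 -m pendant '[[[1,26,-50,0,0,0,0.05],[1,26,-50,0,0,0,0.05],[1,26,-50,0,0,0,0],[1,26,-50,0,0,0,0],[1,0,0,0,0,0,0]]]'; python3 - <<'E'
from h import *
s=r.sense();print(s['tcp_pos'],s['eef_rot'],s['force'])
cv2.imwrite("pics/w1.png",eyes.get_image("wrist")[:,:,::-1])
E
```

```text
time: 2.02
tcp_pos: [0.6054, -0.2623, 0.2003]
eef_rot: [-3.134, -0.005, 1.846]
force: [0.2, 0.3, -0.2]
gripper_width: 0.995
[ 0.60540614 -0.26232368  0.20031188] [-3.13378368 -0.00508482  1.84586369] [ 0.18484575  0.3470573  -0.17813094]
```

View pics/w1.png

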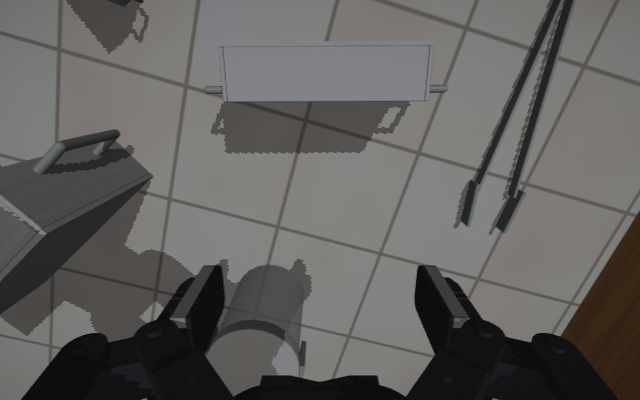

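```bash
python3 - <<'E'
from h import *
for p in [(224,101),(428,99),(432,42),(221,47)]: print("pan",pt("wrist",*p,.11))
print("big",pt("wrist",152,178,.15),pt("wrist",117,133,.1),pt("wrist",152,178,.16))
s=r.sense();n=np.array([-.275,.961])
m=(pt("wrist",224,101,.11)+pt("wrist",428,99,.11))[:2]/2
print(m,"gap",(m-s['tcp_pos'][:2])@n,"lat",(m-s['tcp_pos'][:2])@[.961,.275])
E
```

```text
pan [ 0.51801751 -0.21162894  0.11      ]
pan [ 0.66147402 -0.16940943  0.11      ]
pan [ 0.64995469 -0.13317361  0.11      ]
pan [ 0.50926811 -0.17630734  0.11      ]
big [ 0.49093709 -0.26886691  0.15      ] [ 0.43861899 -0.25992128  0.1       ] [ 0.49520529 -0.26478233  0.16      ]
[ 0.58974577 -0.19051918] gap 0.07161961436427668 lat 0.004329705844634765
```

```bash
python3 -m pendant '[[[1,2,5,-40,0,0,0],[1,2,5,-40,0,0,0],[1,-3,10,-30,0,0,0],[1,-3,10,-6,0,0,0],[1,-3,10,0,0,0,0],[1,0,0,0,0,0,0]]]'; python3 - <<'E'
from h import *
s=r.sense();print((np.array([.5897,-.1905])-s['tcp_pos'][:2])@[-.275,.961])
cv2.imwrite("pics/w2.png",eyes.get_image("wrist")[:,:,::-1])
E
```

```text
time: 2.82
tcp_pos: [0.6007, -0.2138, 0.0903]
eef_rot: [3.14, 0.001, 1.853]
force: [0.9, 0.2, 0.2]
gripper_width: 0.997
0.025381259665274124
```

View pics/w2.png

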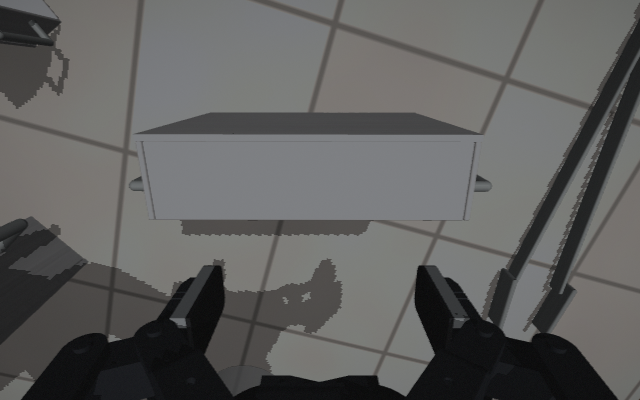

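```bash
python3 -m pendant '[[[1,0,0,-12,0,0,0],[1,-1,4,0,0,0,0],[1,-1,4,0,0,0,0],[1,-1,4,0,0,0,0],[1,-1,4,0,0,0,0],[1,-1,4,0,0,0,0],[1,-1,4,0,0,0,0]]]'; python3 - <<'E'
from h import *
s=r.sense();print((np.array([.5897,-.1905])-s['tcp_pos'][:2])@[-.275,.961])
cv2.imwrite("pics/w3.png",eyes.get_image("wrist")[:,:,::-1])
E
```

```text
time: 3.75
tcp_pos: [0.5954, -0.19, 0.0796]
eef_rot: [3.137, 0.004, 1.851]
force: [0.4, 0.5, -0.4]
gripper_width: 1.0
0.0011077782752101594
```

View pics/w3.png

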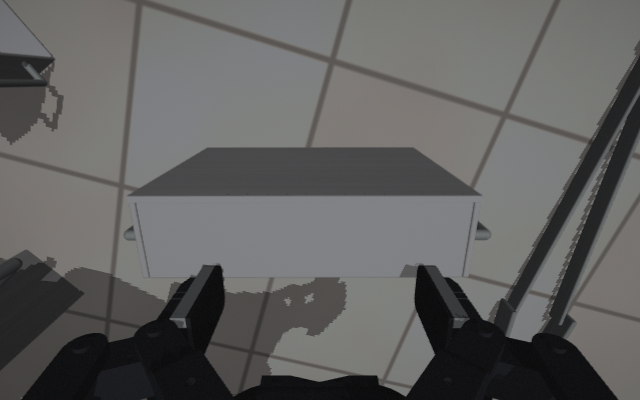

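```bash
python3 -m pendant '[[[1,-1.5,4,0,0,0,0],[1,-1.5,4,0,0,0,0],[1,-1.5,4,0,0,0,0],[1,-1.5,4,0,0,0,0]]]'; python3 - <<'E'
from h import *
cv2.imwrite("pics/w4.png",eyes.get_image("wrist")[:,:,::-1])
E
```

```text
time: 4.3
tcp_pos: [0.5889, -0.1726, 0.0796]
eef_rot: [3.137, 0.003, 1.851]
force: [-0.5, 0.6, -0.3]
gripper_width: 0.999
```

View pics/w4.png

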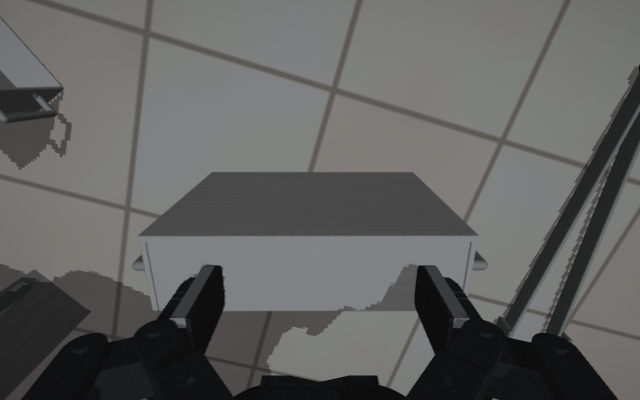

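```bash
python3 - <<'E'
from h import *
t=r.sense()['tcp_pos']
for z in (.09,.1,.11,.115,.12,.13):
  p=pt("wrist",212,266,z)-t; q=pt("wrist",184,322,z)-t
  print(z,[(round(float(v[:2]@[-.275,.961]),4),round(float(v[:2]@[.961,.275]),4)) for v in (p,q)])
for p in [(155,309),(466,310),(479,235),(138,235)]: print(pt("wrist",*p,.11))
E
```

```text
0.09 [(-0.007, -0.0559), (-0.0424, -0.0751)]
0.1 [(-0.0011, -0.0523), (-0.0342, -0.0703)]
0.11 [(0.0049, -0.0488), (-0.026, -0.0655)]
0.115 [(0.0078, -0.047), (-0.0219, -0.0631)]
0.12 [(0.0108, -0.0452), (-0.0178, -0.0607)]
0.13 [(0.0167, -0.0417), (-0.0096, -0.0559)]
[ 0.5186258  -0.21139731  0.11      ]
[ 0.66172709 -0.1712199   0.11      ]
[ 0.65077062 -0.13316308  0.11      ]
[ 0.50671398 -0.17440167  0.11      ]
```

```bash
python3 - <<'E'
from h import *
print(r.sense()['tcp_pos'],r.sense()['eef_rot'])
a=eyes.get_image("scene")[120:300,180:380,::-1];cv2.imwrite("pics/s5.png",cv2.resize(a,None,fx=3.3,fy=3.3,interpolation=2))
E
```

```text
[ 0.58885269 -0.17208753  0.07961558] [3.13716481e+00 3.02183368e-03 1.85184537e+00]
```

View pics/s5.png

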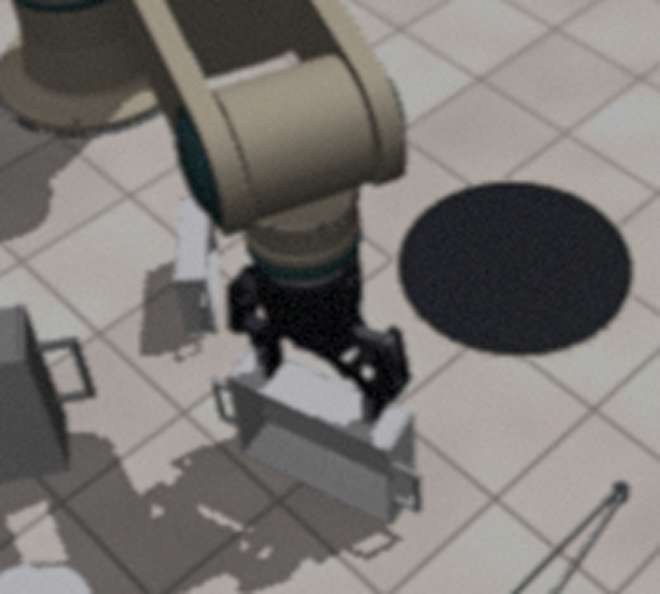

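```bash
python3 - <<'E'
from h import *
t=r.sense()['tcp_pos'];c=eyes.get_calibration("scene");W=np.linalg.inv(c["world_from_camera"])
for l in(-.05,.05):
  for z in(.08,.1,.12,.14):
    p=W@[t[0]+.961*l,t[1]+.275*l,z,1];u=c["fx"]*p[0]/p[2]+c["cx"];v=c["fy"]*p[1]/p[2]+c["cy"]
    print(l,z,(u-180)*3.3,(v-120)*3.3)
E
```

```text
-0.05 0.08 272.5709477431427 396.2373584964651
-0.05 0.1 270.07261850376585 381.472655906556
-0.05 0.12 267.5006175882417 366.2725661905359
-0.05 0.14 264.85163754354426 350.61754286129855
0.05 0.08 378.6132053899345 445.1932013454876
0.05 0.1 377.62579525588626 430.7014325814185
0.05 0.12 376.6083458793922 415.7687915390938
0.05 0.14 375.55946529486675 400.3748489736584
```

```bash
python3 -m pendant '[[[1,0,0,12,0,0,0],[1,4,-20,0,0,0,0],[1,4,-20,0,0,0,0],[1,4,-20,0,0,0,0],[1,0,0,-15,0,0,0],[1,0,0,-15,0,0,0],[1,0,0,-6,0,0,0],[1,0,0,0,0,0,0]]]'; python3 - <<'E'
from h import *
s=r.sense();print((np.array([.5897,-.1905])-s['tcp_pos'][:2])@[-.275,.961])
a=eyes.get_image("scene")[120:300,180:380,::-1];cv2.imwrite("pics/s6.png",cv2.resize(a,None,fx=3.3,fy=3.3,interpolation=2))
E
```

```text
time: 5.4
tcp_pos: [0.6009, -0.2377, 0.0534]
eef_rot: [3.138, 0.004, 1.851]
force: [-0.6, -0.5, 1.0]
gripper_width: 0.994
0.04846559585417821
```

View pics/s6.png

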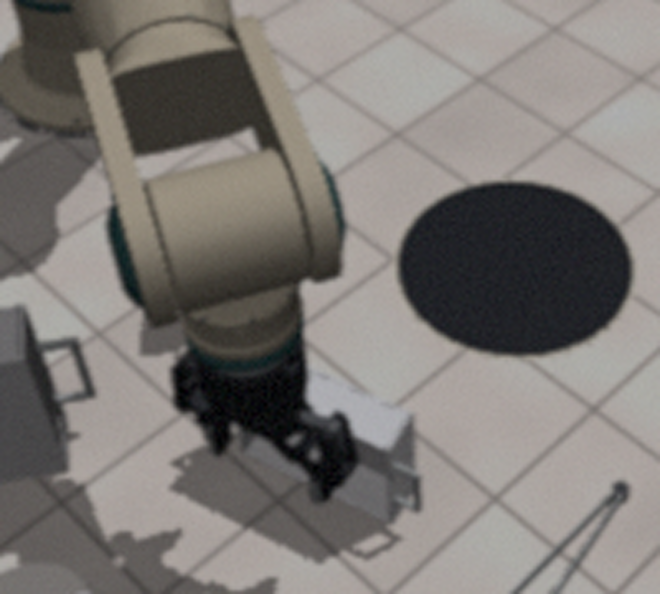

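```bash
python3 - <<'E'
from h import *
t=r.sense()['tcp_pos'];c=eyes.get_calibration("scene");W=np.linalg.inv(c["world_from_camera"])
for l in(-.05,.05):
  for z in(.05,.07,.09,.11):
    p=W@[t[0]+.961*l,t[1]+.275*l,z,1];u=c["fx"]*p[0]/p[2]+c["cx"];v=c["fy"]*p[1]/p[2]+c["cy"]
    print(l,z,(u-180)*3.3,(v-120)*3.3)
E
python3 -m pendant '[[[1,-2.5,8,0,0,0,0],[1,-2.5,8,0,0,0,0],[1,-2.5,8,0,0,0,0],[1,-1.5,4,0,0,0,0],[1,-1,4,0,0,0,0],[1,-1,4,0,0,0,0],[1,-1,4,0,0,0,0],[1,0,0,0,0,0,0]]]'; python3 - <<'E'
from h import *
cv2.imwrite("pics/w7.png",eyes.get_image("wrist")[:,:,::-1])
E
```

```text
-0.05 0.05 223.90108023325791 474.25943755204537
-0.05 0.07 220.6490960545879 460.43072464598555
-0.05 0.09 217.29980472127855 446.1882235320857
-0.05 0.11 213.84877240326838 431.51307982495484
0.05 0.05 329.9881325334649 526.3700014732791
0.05 0.07 328.2464908098672 512.8959154487773
0.05 0.09 326.45105950483475 499.0056901933092
0.05 0.11 324.59930764512376 484.6797450142751
time: 6.45
tcp_pos: [0.5892, -0.1943, 0.0559]
eef_rot: [3.135, 0.006, 1.852]
force: [0.5, 1.0, 0.8]
gripper_width: 1.0
```

View pics/w7.png

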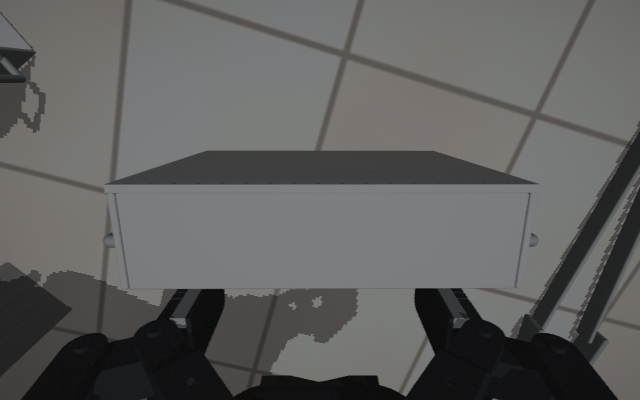

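```bash
python3 -m pendant '[[[1,-1,4,0,0,0,0],[1,-1,4,0,0,0,0],[1,-1,4,0,0,0,0],[1,0,0,0,0,0,0]]]'; python3 - <<'E'
from h import *
s=r.sense()
for p in [(128,288),(520,288)]: print(pt("wrist",*p,.11))
cv2.imwrite("pics/w8.png",eyes.get_image("wrist")[:,:,::-1])
E
```

```text
time: 7.0
tcp_pos: [0.586, -0.1817, 0.0557]
eef_rot: [3.135, 0.006, 1.852]
force: [-0.6, -0.6, 0.3]
gripper_width: 1.003
[ 0.51277435 -0.19255377  0.11      ]
[ 0.65738431 -0.15152405  0.11      ]
```

View pics/w8.png

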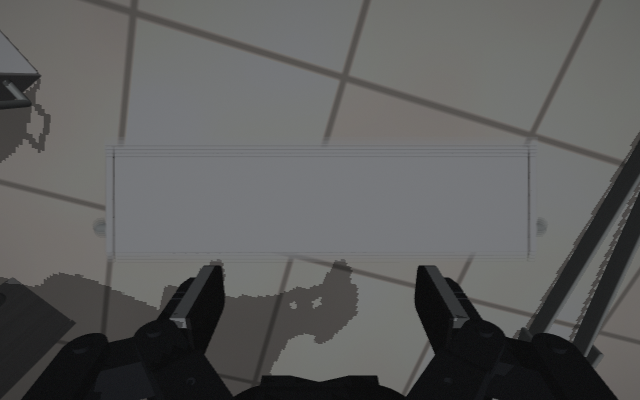

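```bash
python3 -m pendant '[[[1,0,0,0,0,0,0],[1,0,0,0,0,0,0],[1,0,0,0,0,0,0],[1,0,0,0,0,0,0],[1,0,0,0,0,0,0],[1,0,0,0,0,0,0]]]'; python3 - <<'E'
from h import *
cv2.imwrite("pics/w9.png",eyes.get_image("wrist")[:,:,::-1])
E
```

```text
time: 7.8
tcp_pos: [0.586, -0.1823, 0.0558]
eef_rot: [3.135, 0.006, 1.851]
force: [-0.1, -0.3, 0.3]
gripper_width: 1.004
```

View pics/w9.png

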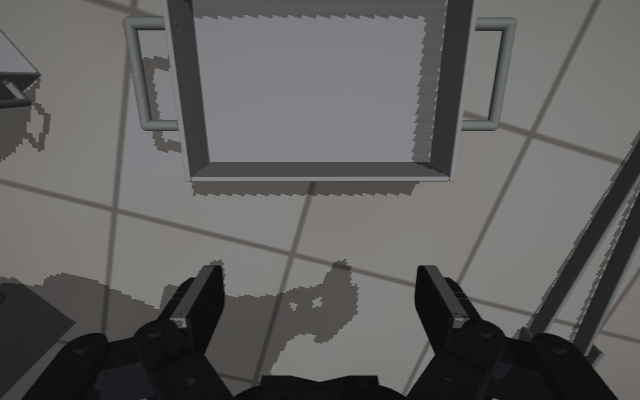

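```bash
python3 - <<'E'
from h import *
a=pt("wrist",190,181,.04);b=pt("wrist",451,180,.04);print(a,b,b-a)
d=(b-a)[:2]/np.linalg.norm((b-a)[:2]);n=np.array([-d[1],d[0]])
m=(a+b)[:2]/2;c=m+n*.055;print("angle",np.degrees(np.arctan2(d[1],d[0])),"mid",m,"centre",c)
t=r.sense()['tcp_pos'][:2];print("gap",(m-t)@n,"lat",(m-t)@d)
S=np.array([.538,.112]);print("to slate",S-c,(S-c)@n,(S-c)@d)
E
python3 -m pendant '[[[1,0,0,-15,0,0,0],[1,0,0,-15,0,0,0],[1,0,0,-15,0,0,0],[1,0,0,0,0,0,0]]]'
python3 - <<'E'
from h import *
cv2.imwrite("pics/w10.png",eyes.get_image("wrist")[:,:,::-1])
t=r.sense()['tcp_pos'];c=eyes.get_calibration("scene");W=np.linalg.inv(c["world_from_camera"])
a=eyes.get_image("scene")[160:300,200:360,::-1];cv2.imwrite("pics/s10.png",cv2.resize(a,None,fx=4,fy=4,interpolation=2))
for l in(-.05,.05):
  for z in(0.0,.02,.04,.06):
    p=W@[t[0]+.961*l,t[1]+.275*l,z,1];u=c["fx"]*p[0]/p[2]+c["cx"];v=c["fy"]*p[1]/p[2]+c["cy"]
    print(l,z,(u-200)*4,(v-160)*4)
E
```

```text
[ 0.50834185 -0.1716455   0.04      ] [ 0.64801267 -0.13111343  0.04      ] [0.13967082 0.04053207 0.        ]
angle 16.182574711858706 mid [ 0.57817726 -0.15137946] centre [ 0.56284881 -0.09855865]
gap 0.0318661388674733 lat 0.001074596767251258
to slate [-0.02484881  0.21055865] 0.20914133362785886 0.03481823071452406
time: 8.35
tcp_pos: [0.5849, -0.1818, 0.0058]
eef_rot: [3.137, 0.004, 1.851]
force: [-0.4, 1.0, -0.6]
gripper_width: 1.001
-0.05 0.0 248.12549651252357 392.21246184153324
-0.05 0.02 245.22452701627367 376.24279343773355
-0.05 0.04 242.24255188528377 359.8271937246569
-0.05 0.06 239.17613011834874 342.9467201907412
0.05 0.0 369.7673968580716 450.49362683779214
0.05 0.02 368.5051996688517 434.8788194524718
0.05 0.04 367.206702148324 418.8149358956682
0.05 0.06 365.8703154730424 402.2823206236217
```

View pics/s10.png

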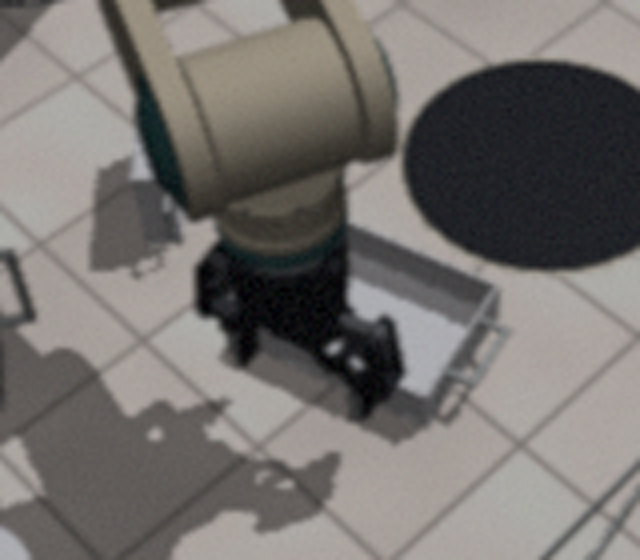

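View pics/w10.png

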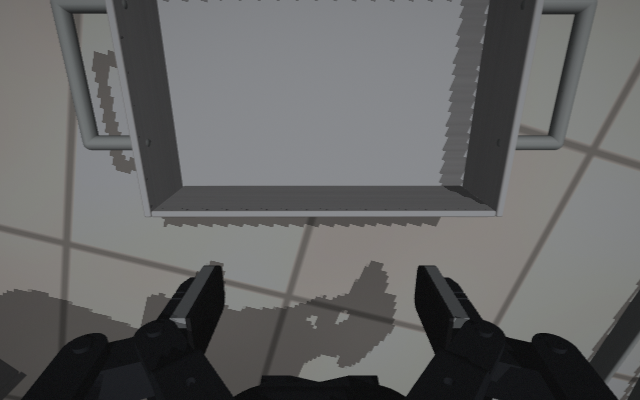

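```bash
python3 -m pendant '[[[1,0,0,-12,0,0,0],[1,0,0,-8,0,0,0],[1,-1.5,6,0,0,0,0],[1,-1.5,6,0,0,0,0],[1,-1,4,0,0,0,0],[1,-1,4,0,0,0,0],[1,-1,4,0,0,0,0],[1,-1,4,0,0,0,0]]]'
python3 - <<'E'
from h import *
cv2.imwrite("pics/w11.png",eyes.get_image("wrist")[:,:,::-1])
E
```

```text
time: 9.45
tcp_pos: [0.5797, -0.1529, -0.0115]
eef_rot: [3.132, 0.009, 1.851]
force: [0.5, -1.3, -0.3]
gripper_width: 1.002
```

View pics/w11.png

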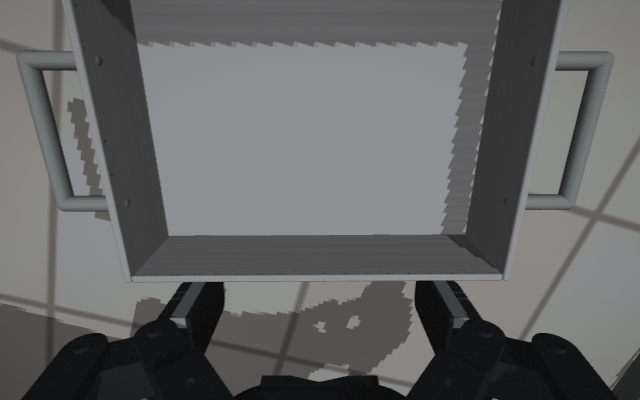

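```bash
python3 -m pendant '[[[1,-2,6,0,0,0,0],[1,-2,7,0,0,0,-0.1],[1,-2,8,0,0,0,-0.15],[1,-2,8,0,0,0,-0.15],[1,-2,8,0,0,0,-0.15],[1,-1.5,8,0,0,0,-0.15],[1,-1.5,8,0,0,0,-0.15],[1,-1,8,0,0,0,-0.15]]]'
cat >>h.py <<'E'
def look(f):
    s=r.sense();c=eyes.get_calibration("wrist");im=eyes.get_image("wrist");cv2.imwrite(f"pics/{f}.png",im[:,:,::-1])
    print(s['tcp_pos'],s['eef_rot'][2],s['force']);return c
E
python3 -c "
from h import *
look('w12')"
```

```text
time: 10.5
tcp_pos: [0.5645, -0.0875, -0.0114]
eef_rot: [3.132, 0.009, 1.702]
force: [0.7, -1.5, -0.5]
gripper_width: 1.0
[ 0.56453674 -0.08752592 -0.01143445] 1.7018934972524615 [ 0.68419785 -1.45399097 -0.53672522]
```

View pics/w12.png

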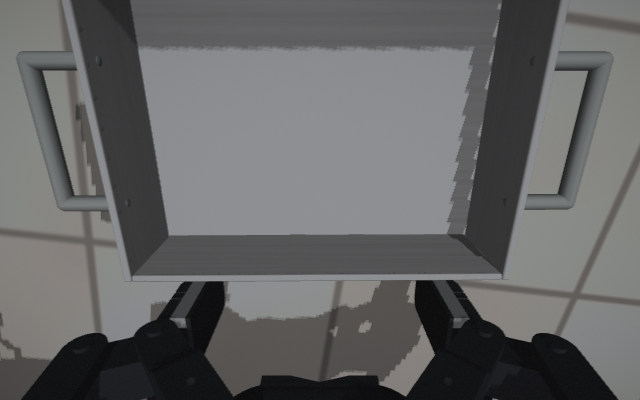

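```bash
cat >>h.py <<'E'
def cen(p,q,c=None):
    a=pt("wrist",*p,.04,c);b=pt("wrist",*q,.04,c);d=(b-a)[:2];L=np.linalg.norm(d);d/=L;n=np.array([-d[1],d[0]])
    k=(a+b)[:2]/2+n*.055;S=np.array([.538,.112]);t=r.sense()['tcp_pos'][:2]
    print("len",L,"ang",np.degrees(np.arctan2(d[1],d[0])),"centre",k,"to go",S-k,"n,d",(S-k)@n,(S-k)@d,"centre-tcp",(k-t)@n,(k-t)@d)
E
python3 -c "
from h import *
cen((131,280),(503,278))"
```

```text
len 0.14467718430590643 ang 7.49651882099613 centre [ 0.55486914 -0.02034018] to go [-0.01686914  0.13234018] n,d 0.13340988596430184 0.0005409278187051975 centre-tcp 0.06688354437381415 -0.0009080104954937579
```

```bash
python3 -m pendant '[[[1,-1.2,8,0,0,0,0],[1,-1.3,10,0,0,0,0],[1,-1.3,10,0,0,0,0],[1,-1.3,10,0,0,0,0],[1,-1.3,10,0,0,0,0],[1,-1.3,10,0,0,0,0],[1,-1.3,10,0,0,0,0],[1,-1.3,10,0,0,0,0],[1,-1,8,0,0,0,0],[1,-0.8,5,0,0,0,0]]]'
python3 -c "
from h import *
look('w13')
a=eyes.get_image('top')[:,:,::-1];cv2.imwrite('pics/t13.png',a)"
```

```text
time: 11.8
tcp_pos: [0.5516, 0.0109, -0.0114]
eef_rot: [3.132, 0.009, 1.702]
force: [0.7, -1.2, -0.1]
gripper_width: 1.001
[ 0.5515583   0.01087735 -0.01137777] 1.7019666431265912 [ 0.72715647 -1.19392839 -0.10273302]
```

View pics/w13.png

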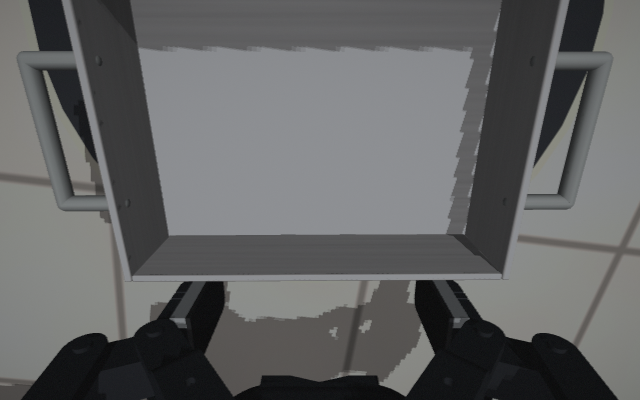

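View pics/t13.png

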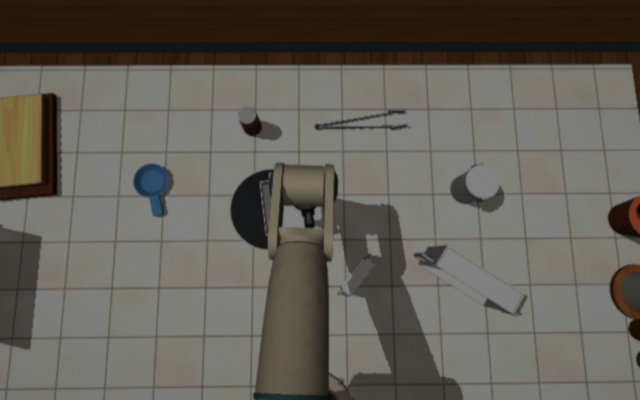

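```bash
python3 -m pendant '[[[1,-0.8,5,0,0,0,0],[1,-0.8,6,0,0,0,0],[1,-0.8,6,0,0,0,0],[1,-0.8,6,0,0,0,0],[1,-0.6,5,0,0,0,0],[1,-0.4,4,0,0,0,0],[1,-0.2,2,0,0,0,0],[1,0,0,0,0,0,0]]]'
python3 -c "
from h import *
look('w14');cen((131,280),(503,278))"
python3 -m pendant '[[[1,1,-8,0,0,0,0],[1,2,-16,0,0,0,0],[1,3,-25,0,0,0,0],[1,5,-40,30,0,0,0],[1,5,-40,50,0,0,0],[1,0,-40,60,0,0,0],[1,0,0,60,0,0,0],[1,0,0,60,0,0,0],[1,0,0,0,0,0,0]]]'
python3 -c "
from h import *
look('w15')
cv2.imwrite('pics/t15.png',eyes.get_image('top')[:,:,::-1]);cv2.imwrite('pics/s15.png',eyes.get_image('scene')[:,:,::-1])"
```

```text
time: 12.9
tcp_pos: [0.5469, 0.0468, -0.0114]
eef_rot: [3.132, 0.008, 1.702]
force: [-0.6, -0.5, -0.8]
gripper_width: 1.001
[ 0.54685712  0.04684846 -0.01137022] 1.7017334924324656 [-0.61140831 -0.49212363 -0.76775238]
len 0.14480472610836687 ang 7.4864928715613255 centre [0.53725806 0.11299682] to go [ 0.00074194 -0.00099682] n,d -0.0010849949393364857 0.00060573807955724 centre-tcp 0.06683973892599575 -0.0009027683323750927
time: 14.08
tcp_pos: [0.5591, -0.13, 0.2472]
eef_rot: [3.134, 0.009, 1.696]
force: [0.0, -0.2, -0.5]
gripper_width: 1.0
[ 0.55907879 -0.13004921  0.24717331] 1.6960138466229746 [ 0.02523597 -0.15269909 -0.48856379]
```

View pics/t15.png

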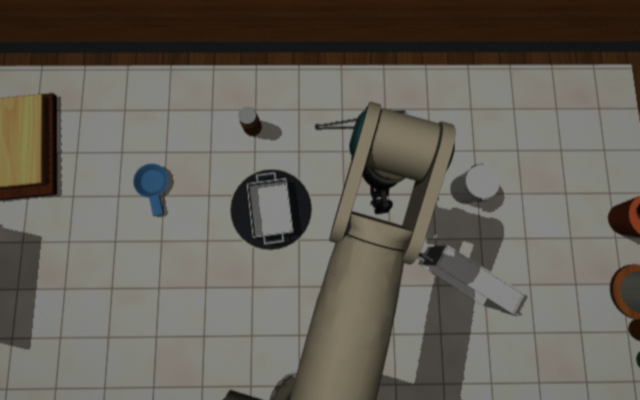

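View pics/s15.png

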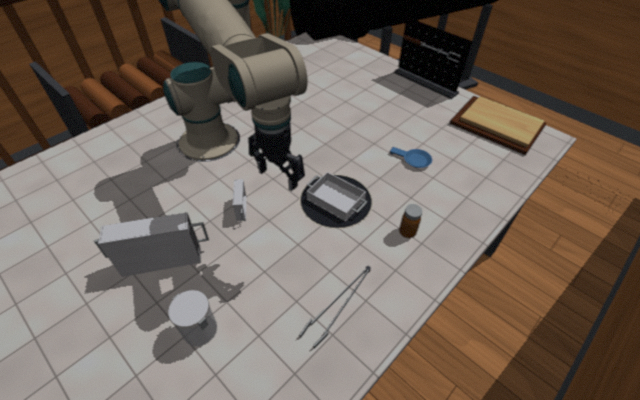

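View pics/w15.png

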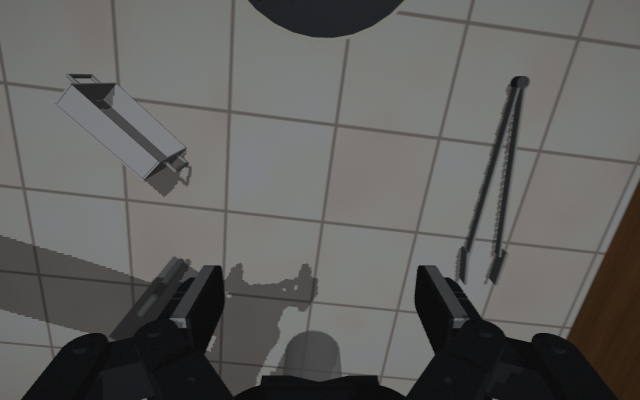

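```bash
python3 - <<'E'
from h import *
print(pt("top",272.5,209,.04)[:2],"slate .538 .112")
b=cv2.imread("pics/scene0.png").astype(int);c=cv2.imread("pics/scene15.png" if 0 else "pics/s15.png").astype(int)
for n,(x0,y0,x1,y1) in dict(shaker=(398,203,424,240),spoon=(386,142,435,172),tongs=(296,262,374,350),can=(165,288,214,345)).items():
    print(n,abs(b-c)[y0:y1,x0:x1].max(2).mean())
s=r.sense();print(s['time'],s['dq'].round(3))
r.close_job()
E
```

```text
[0.5322927  0.10330504] slate .538 .112
shaker 6.644490644490644
spoon 6.870068027210884
tongs 9.597902097902098
can 14.345864661654135
14.225 [0.01  0.019 0.025 0.002 0.001 0.004]
the job is handed in; nothing more can be done
```

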